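Turn a slide holder over with a spatula

ROBOT

A 6-joint arm with a two-finger parallel gripper is mounted at the origin on a cart in front of the work surface, level with it; the furniture and walls round the work are solid. World frame = base frame: x ahead of the robot, y to its left, z up, the work surface at z = 0. Lengths are in m, angles in rad, forces in N, time in s.
With the tool pointing down it reaches from about 0.375 to 0.9 m from the base axis. Payload 3.1 kg.
Tool frame: the origin (TCP) lies on the centre line of the jaws, within the pads' length; the fingertips stand 19 mm ahead of it and the grasp point (between the pads) is the TCP; z points along the fingers, y is the line along which they close (so a half turn about z gives the same grasp; the last joint's range is limited). The gripper opens to 85 mm and grips with 20 to 120 N. Pads are 22 mm wide; open, the fingers measure 114 mm over their backs; the gripper's body (76 mm by 85 mm) begins 54 mm behind the grasp point. The pads swing forward as they close: fully open they stand 13 mm farther back than shut.
Start: joints at [-1.337, 0.527, 1.433, -0, 1.181, -0.178], TCP at [0.251, -0.572, 0.229] pointing down, gripper open.
Joint ranges: [-3.08, 3.08], [-0.75, 2.2], [0.22, 2.44], [-1.43, 4.57], [0, 2.65], [-2.85, 2.85]. Speed limits (rad/s): [2.79, 2.79, 3.14, 3.14, 3.14, 3.14].

INTERFACE

Orientations are given as a unit quaternion [x, y, z, w].
In Python, from station import manip gives the robot as it stands.
- The arm moves only by the tool servo_tool, never from a script. Its argument "rows" is a list that holds one entry, the list of rows, each a list of 7 numbers: the turn, a rotation vector about the tool's x, y, z in degrees, then the shift along the tool's x, y, z in m, then the gripper command: -1 is shut, 1 is fully open, values between are in proportion. In form: [[[wx, wy, wz, tx, ty, tz, jaw], ...]]. A call has 1 to 8 rows; each row shifts and turns the commanded pose from where the row before left it, along the tool's axes as they then stand; what a row does not reach is not made up. A row lasts 1/12 s, in which the tool goes at most 41.7 mm and 7.16 degrees, less where a joint would pass 70% of its speed; a pose out of reach is approached as far as the arm can. A call is refused whole if a number of a shift passes 0.0417 or a number of a turn 7.16, either way. A call with a gripper value outside its range is refused whole. The fingers move at their own pace and stop on an object; "squeeze" is the grip in N (left out, the last holds). Time passes only in rows, so rows that do not move let the fingers close. It gives the time, the measured TCP pose, the force, the opening and the grip force at its end, in the units of the state.
- manip.sense(): the state, without advancing time (a new reading comes with each control period).
- manip.snapshot(name): name is "scene" or "top" or "wrist"; returns the picture (384x512x3 uint8, blue, green, red); there is no depth.
- manip.camera_info(name): a dict with "K" (3x3 intrinsics, pixels), "k1" (the pictures are not rectified: a ray, as slopes to the right and down, at radius r is drawn at 1 + k1 r^2 times it, then the intrinsics apply), "camera_from_world" (4x4, takes a point from world to camera coordinates). Camera axes: x right, y down, z forward; pixel columns grow to the right and rows downward; lengths in m; the calibration is good to about 2 mm. A picture is of the moment at which its call begins: read the wrist's pose just before it. camera_info takes no time and is no camera call; for the wrist camera it gives the pose at the moment of the call.
- manip.sign_off(): hands the job in; it is judged then, once.
The state is a dict: "t": time; "q": joint angles; "qd": joint speeds; "tau": joint torques, N m; "tcp_pos": TCP position; "tool_rot": TCP orientation; "force": force on the tool from outside, world axes, zero at the start; "ft_torque": the same for the moment, N m; "finger_gap": opening from 0.0 (shut) to 1.0 (fully open); "gripper_force": force on a finger pad.
Only numpy, scipy, OpenCV 4.12 (cv2) and the standard library are available. Lean on these libraries where they do the work, as an engineer would, in place of code of your own. Each camera call takes 0.05 s, during which the arm holds its last target. There are 200 camera calls.

TASK

Take the spatula from its rest, slide one end of it under the open edge of the slide holder lying orange side up on the ledges of the blue turning stand, and tip the holder over the step with the spatula, so that it lies flat on the stand's landing deck with its white side up. Do not touch the holder with the gripper. Then lay the spatula back in the notches of its rest.

Things in the scene. Friction and masses are not known exactly. Their poses are not given: they have to be found in the camera images.
- slide_holder: Plate to turn, 76 (x) x 60 (y) x 5 mm, 25-50 g, one face orange, one white, each with two grey windows. Origin at its centre, z out of the orange face (up at the start). Starts on the stand's ledges, centre at stand y = -32 mm, far edge 2 mm short of the step, near edge overhanging the ledges by 7 mm. A spare one lying white side up on the bench is not part of the job.
- stand: Fixed blue stand in a steel tray (rim 24 mm high). Origin on the bench under the step; z up, y = tipping direction (robot's left). Ledges: top z 80 mm, y -55 to 0, at x 24 to 44 mm either side; between them a slot open above z 8 mm and at the -y end. Step 5 mm up at y = 0 stops the far edge. Landing deck: z 85 mm, y 0 to 66, 92 mm wide, 8 mm fences. Past upright the plate falls onto it.
- spatula_mid (a point): Lifter: loose double-ended steel spatula, 173 mm long, 28 g. Point at its middle, 4 mm above its underside; y along it, z up. Brown grip 8 x 8 mm reaches about 42 mm either way from it; then flat blades 8 mm wide, up to 3 mm thick, flush with the underside, to the ends at 86 mm, both alike. Starts in the rest. The steel forceps on the bench are not it.
- rest_seat (a point): Where spatula_mid is (within 5 mm along y) when the spatula lies in its fixed blue rest; 45 mm above the bench, y along the spatula, z up. Two supports 52 mm either way along y, 10 mm thick, 32 mm wide, carry it 41 mm above the bench between cheeks 7 mm high, 16 mm apart. Between the supports only a 6 mm high base plate, 40 mm wide: room for fingers.
Things that resemble listed ones, but are neither listed nor needed, are in the scene too. Leave any green look-alike of the part that bears rest_seat alone.

How it is judged:
On the way:
1. the holder is tipped up on the spatula (contact force between spatula and slide_holder above 0.02 N and angle between slide_holder's own z axis and vertical between 0.35 and 1.9 rad), for 0.1 s.
At the end, for the whole second after the job is handed in: The holder lies still and flat (within 10 degrees) on the landing deck, white side up, its centre 10 to 55 mm beyond the step and within 20 mm of the deck's middle line; the spatula is back in its rest, its middle within 20 mm of the seat point and within 11 degrees of the rest's direction, let go (angle between slide_holder's own z axis and vertical above 2.96 rad and y of slide_holder in the frame of stand between 0.01 and 0.055 m and x of slide_holder in the frame of stand between -0.02 and 0.02 m and linear speed of slide_holder below 0.02 m/s and distance between spatula_mid and rest_seat below 0.02 m and angle between the y axis of spatula_mid and the y axis of rest_seat, either way round below 0.2 rad); the robot touches nothing.
It fails at once if the gripper or arm touches the slide holder (contact force between any of the fingers, the arm and slide_holder above 0.2 N).
It also fails if it takes over 43 s, if anything falls off the work surface, if the arm or the gripper's body presses on something with over 40 N, if the wrist force passes 120 N, or if a joint passes its speed limit or range.

## Working session

There is one attempt and no reset: what is moved stays moved. The work goes in short steps, Python scripts to look and compute and a tool call to move; the robot and the scene stay as the last step left them, time stands still between calls to the robot, and variables do not carry over. Pictures are saved under pics/ and viewed, at most 10 in all, crops included, and the job is handed in when it is done.

Besides the shell and the picture viewer there is one more tool, called after ">>>" by a JSON object that holds its "op" and its "data". servo_tool: Moves the arm, as the interface text tells. Its arguments: {"type":"object","properties":{"rows":{"type":"array","items":{"type":"array","items":{"type":"array","items":{"type":"number"}}}},"squeeze":{"type":"number"}},"required":["rows"]}

```bash
mkdir -p pics; ls; cat > h.py <<'E'
import numpy as np,cv2
from station import manip
def px2ray(ci,u,v):
    K=np.array(ci["K"]);k1=ci["k1"];T=np.array(ci["camera_from_world"])
    d=np.array([(u-K[0,2])/K[0,0],(v-K[1,2])/K[1,1]]);s=d.copy()
    for _ in range(20): s=d/(1+k1*(s@s))
    R=T[:3,:3];return -R.T@T[:3,3],R.T@np.array([s[0],s[1],1])
def onplane(ci,u,v,z):
    o,d=px2ray(ci,u,v);return o+d*(z-o[2])/d[2]
def tri(c1,p1,c2,p2):
    o1,d1=px2ray(c1,*p1);o2,d2=px2ray(c2,*p2)
    t=np.linalg.lstsq(np.c_[d1,-d2],o2-o1,rcond=None)[0]
    a=o1+t[0]*d1;b=o2+t[1]*d2;return (a+b)/2,np.linalg.norm(a-b)
def proj(ci,P):
    T=np.array(ci["camera_from_world"]);p=T[:3,:3]@P+T[:3,3];s=p[:2]/p[2];s=s*(1+ci["k1"]*(s@s));K=np.array(ci["K"])
    return np.array([K[0,0]*s[0]+K[0,2],K[1,1]*s[1]+K[1,2]])
E
python3 - <<'E'
from h import *
import pickle
for n in("scene","top"):
    ci=manip.camera_info(n);im=manip.snapshot(n);cv2.imwrite(f"pics/{n}0.png",im)
    T=np.array(ci["camera_from_world"]);print(n,-T[:3,:3].T@T[:3,3],ci["K"][0][0],ci["k1"])
a=[cv2.resize(cv2.imread(f"pics/{n}0.png"),(800,600)) for n in("scene","top")]
for n,i in zip("st",a): cv2.imwrite(f"pics/big_{n}.png",i)
print(manip.sense())
E
```

```text
pics
scene [ 0.06294706 -0.89432917  0.82764743] 477.1997934114583 -0.15394442476391337
top [ 0.44333561 -0.36111434  1.21622172] 422.90497538670166 -0.0715946246977962
{'t': 0.1, 'q': array([-1.33651716e+00,  5.28383481e-01,  1.43378038e+00,  9.33378665e-06,
        1.18142436e+00, -1.78480349e-01]), 'qd': array([-0.00137207, -0.00310518, -0.00203811,  0.00055905,  0.00145767,
        0.00045177]), 'tau': array([ 4.50674634e-05, -4.43302846e+01, -1.78587037e+01, -2.25271424e-04,
        3.88409055e-03, -1.81173561e-06]), 'tcp_pos': array([ 0.25059725, -0.57184348,  0.2283232 ]), 'tool_rot': array([ 9.78779056e-01,  2.04915994e-01, -2.35198633e-05, -9.97516286e-04]), 'force': array([-0.38085486,  0.06568949,  0.35504682]), 'ft_torque': array([0.03423094, 0.00016544, 0.04021412]), 'gripper_force': 0.0, 'finger_gap': 0.9993474022083627}
```

View pics/big_s.png

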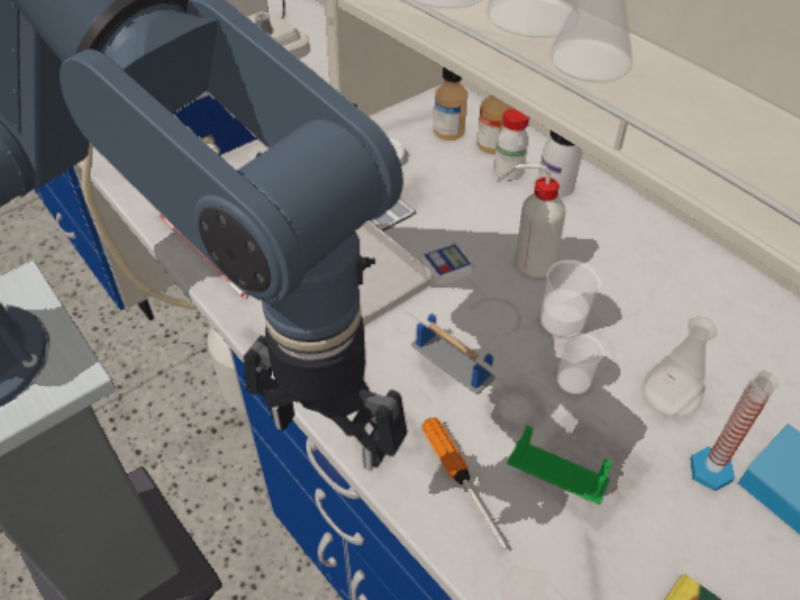

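View pics/big_t.png

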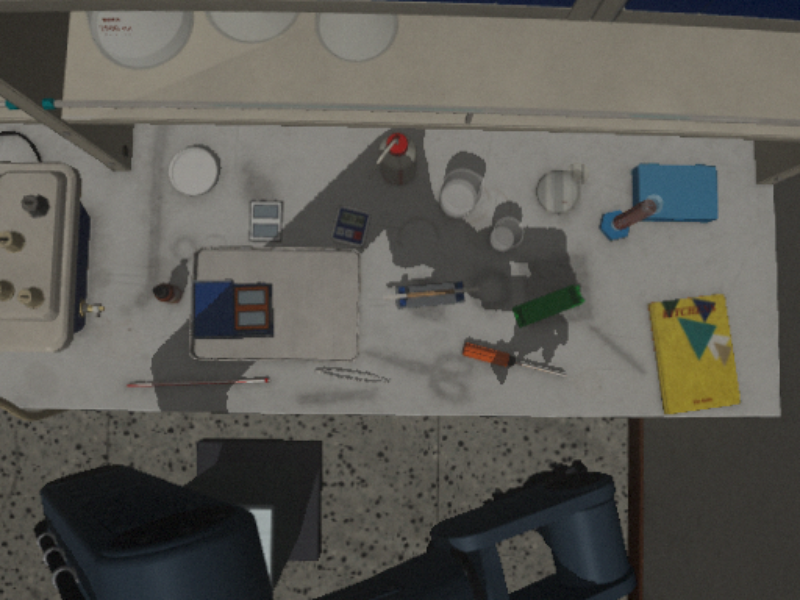

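The top view (800x600) shows the stand and orange holder at about (233,309) in the steel tray, and the blue rest with the brown-grip spatula at about (430,292). The green look-alike rest is at (548,305), the spare white holder at (265,220), and a forceps-like object at (352,375). In the scene view the arm hides the stand, and the rest is at (455,350). The blue one with the brown bar fits the description of the rest. Next I'll measure by colour and confirm in a crop.

```bash
python3 - <<'E'
from h import *
t=cv2.imread("pics/top0.png");s=cv2.imread("pics/scene0.png")
def blobs(im,lo,hi,roi,n):
    x0,y0,x1,y1=roi;m=cv2.inRange(cv2.cvtColor(im,cv2.COLOR_BGR2HSV),lo,hi);z=np.zeros_like(m);z[y0:y1,x0:x1]=m[y0:y1,x0:x1]
    k,l,st,c=cv2.connectedComponentsWithStats(z)
    for i in range(1,k):
        if st[i,4]>12:
            r=cv2.minAreaRect(np.argwhere(l==i)[:,::-1].astype(np.float32));print(n,c[i].round(1),st[i],np.round(cv2.boxPoints(r),1).tolist())
R=(248,175,305,202)
blobs(t,(100,90,30),(130,255,255),R,"T rest blue")
blobs(t,(5,50,60),(28,255,255),R,"T brown")
blobs(t,(100,90,30),(130,255,255),(115,170,185,225),"T stand blue")
blobs(t,(3,110,50),(20,255,255),(115,170,185,225),"T orange")
R=(255,190,330,260)
blobs(s,(100,90,30),(130,255,255),R,"S rest blue")
blobs(s,(5,60,60),(28,255,255),R,"S brown")
a=cv2.resize(t[165:240,110:310],(800,300),interpolation=cv2.INTER_CUBIC)
b=cv2.resize(s[190:265,240:340],(400,300),interpolation=cv2.INTER_CUBIC)
c=np.zeros((600,800,3),np.uint8);c[:300]=a;c[300:,:400]=b;cv2.imwrite("pics/c1.png",c)
E
```

```text
T rest blue [256.7 185.4] [255 184   4   4  14] [[255.0, 184.0], [258.0, 184.0], [258.0, 187.0], [255.0, 187.0]]
T rest blue [257.4 193.2] [256 191   4   5  16] [[256.0, 191.0], [259.0, 191.0], [259.0, 195.0], [256.0, 195.0]]
T brown [272.7 187.6] [260 186  27   5  82] [[259.8999938964844, 187.10000610351562], [285.79998779296875, 184.6999969482422], [286.1000061035156, 188.10000610351562], [260.20001220703125, 190.39999389648438]]
T stand blue [136.3 197.4] [125 181  26  34 776] [[125.0, 214.0], [125.0, 181.0], [150.0, 181.0], [150.0, 214.0]]
T orange [161.4 196.3] [150 183  22  28 220] [[150.0, 183.0], [171.0, 183.0], [171.0, 210.0], [150.0, 210.0]]
S rest blue [276.1 203.4] [274 201   5   5  18] [[273.5, 203.5], [276.0, 201.0], [279.0, 204.0], [276.5, 206.5]]
S rest blue [270.7 214. ] [266 207  12  15 110] [[261.0, 214.0], [269.5, 205.5], [278.0, 214.0], [269.5, 222.5]]
S rest blue [312.5 229.8] [310 227   5   7  23] [[309.5, 229.5], [312.5, 226.5], [316.5, 230.5], [313.5, 233.5]]
S rest blue [306.5 240.2] [302 233  12  15 113] [[297.0, 241.0], [306.0, 232.0], [313.5, 239.5], [304.5, 248.5]]
S brown [289.9 218.2] [275 207  31  23 157] [[274.0, 209.3000030517578], [276.79998779296875, 205.5], [305.8999938964844, 226.8000030517578], [303.1000061035156, 230.60000610351562]]
```

View pics/c1.png

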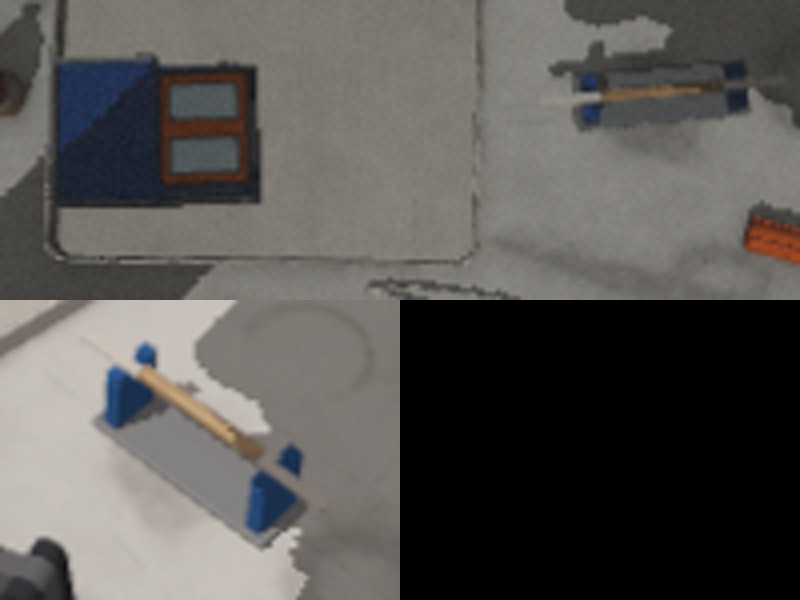

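The crop confirms it: a blue rest with a brown-grip steel spatula, its supports at top-image (257,189) and (294,186.5). The stand has its deck to the left (+y) and the orange holder on its ledges to the right of the deck.

```bash
python3 - <<'E'
from h import *
c=manip.camera_info("top");s=manip.camera_info("scene")
for n,a,b in(("brownL",(260,188.7),(275.4,207.4)),("brownmid",(274.5,187.4),(289.9,218.2))): print(n,tri(c,a,s,b))
print("rest posts",onplane(c,257,189.3,.045),onplane(c,294,186.4,.045))
print("brown z45",onplane(c,260,188.7,.045),onplane(c,286,186.4,.045))
print("orange",[onplane(c,*p,.085) .round(4) for p in((149.5,182.5),(171.5,182.5),(149.5,211),(171.5,211))])
print("deck",[onplane(c,*p,.085).round(4) for p in((124.5,180.5),(150,180.5),(124.5,215.5))])
E
```

```text
brownL (array([ 0.53585398, -0.39715585,  0.04577534]), np.float64(0.002685087968784909))
brownmid (array([ 0.54074747, -0.4380008 ,  0.04302954]), np.float64(0.003801428541005567))
rest posts [ 0.53305777 -0.38802752  0.045     ] [ 0.54275208 -0.49108845  0.045     ]
brown z45 [ 0.53485822 -0.39634366  0.045     ] [ 0.54240236 -0.46872245  0.045     ]
orange [array([ 0.5438, -0.0986,  0.085 ]), array([ 0.5447, -0.1577,  0.085 ]), array([ 0.4675, -0.1011,  0.085 ]), array([ 0.4685, -0.1599,  0.085 ])]
deck [array([ 0.5482, -0.0311,  0.085 ]), array([ 0.5492, -0.0998,  0.085 ]), array([ 0.4545, -0.0345,  0.085 ])]
```

>>> {"op": "servo_tool", "data": {"rows": [[[0, 0, -7.16, 0, 0, 0, 1], [0, 0, -7.16, 0, 0, 0, 1], [0, 0, -7.16, 0, 0, 0, 1], [0, 0, -7.16, 0, 0, 0, 1], [0, 0, -7.16, 0, 0, 0, 1], [0, 0, -7.16, 0, 0, 0, 1], [0, 0, -7.16, 0, 0, 0, 1], [0, 0, -7.16, 0, 0, 0, 1]]]}}

```text
t: 0.77
tcp_pos: [0.2506, -0.572, 0.2286]
tool_rot: [0.759, 0.651, 0.0, -0.001]
force: [0.3, 0.6, -0.4]
finger_gap: 1.004
gripper_force: 0.0
```

>>> {"op": "servo_tool", "data": {"rows": [[[0, 0, -7.16, 0, 0, 0, 1], [0, 0, -7.16, 0, 0, 0, 1], [0, 0, 0, 0.013, 0.037, 0, 1], [0, 0, 0, 0.013, 0.037, 0, 1], [0, 0, 0, 0.013, 0.037, 0, 1], [0, 0, 0, 0.013, 0.037, 0, 1]]]}}

```text
t: 1.27
tcp_pos: [0.3943, -0.5062, 0.2287]
tool_rot: [0.674, 0.738, 0.0, -0.001]
force: [-0.6, -0.4, -1.2]
finger_gap: 0.999
gripper_force: 0.0
```

>>> {"op": "servo_tool", "data": {"rows": [[[0, 0, 0, 0.013, 0.037, 0, 1], [0, 0, 0, 0.013, 0.037, 0, 1], [0, 0, 0, 0.013, 0.037, 0, 1], [0, 0, 0, 0.013, 0.037, 0, 1], [0, 0, 0, 0, 0, 0, 1], [0, 0, 0, 0, 0, 0, 1]]]}}

```text
t: 1.77
tcp_pos: [0.5378, -0.4398, 0.2283]
tool_rot: [0.672, 0.74, -0.0, -0.001]
force: [0.0, -0.9, -0.3]
finger_gap: 0.997
gripper_force: 0.0
```

```bash
python3 - <<'E'
from h import *
s=manip.sense();print(s["t"],s["tcp_pos"],s["tool_rot"])
ci=manip.camera_info("wrist");im=manip.snapshot("wrist");cv2.imwrite("pics/w1.png",im)
import pickle;pickle.dump(ci,open("w1.pkl","wb"))
print(proj(ci,np.array([.538,-.44,.045])))
ci=manip.camera_info("scene");im=manip.snapshot("scene");cv2.imwrite("pics/s1.png",im)
E
```

```text
1.7667 [ 0.53778693 -0.43977579  0.22827291] [ 6.72360823e-01  7.40223300e-01 -3.86291067e-06 -6.23726106e-04]
[257.07468849 173.72123164]
```

View pics/w1.png

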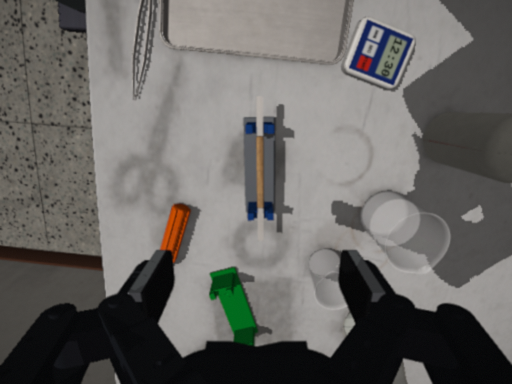

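The wrist view shows the rest upright at (259,170) and the spatula running from (260,97) to (261,238), with both aligned with the jaws. The green decoy is at (235,300), well away from them.

```bash
python3 - <<'E'
from h import *
import pickle
ci=pickle.load(open("w1.pkl","rb"));im=cv2.imread("pics/w1.png");hsv=cv2.cvtColor(im,cv2.COLOR_BGR2HSV)
sc=manip.camera_info("scene")
def cc(lo,hi):
    m=cv2.inRange(hsv,lo,hi);z=0*m;z[90:245,235:285]=m[90:245,235:285]
    k,l,st,c=cv2.connectedComponentsWithStats(z);return [(c[i].round(1),st[i]) for i in range(1,k) if st[i,4]>15]
for c,st in cc((100,120,30),(130,255,255)): print("blue",c,st,onplane(ci,*c,.048).round(4))
for c,st in cc((8,60,60),(28,255,255)):
    print("brown",c,st,onplane(ci,*c,.049).round(4),onplane(ci,c[0],st[1],.049).round(4),onplane(ci,c[0],st[1]+st[3],.049).round(4))
    print("h top end",tri(ci,(c[0],st[1]),sc,(275.4,207.4)),"mid",tri(ci,c,sc,(289.9,218.2)))
for v in(98,108,228,236):
    r=hsv[v,240:282];g=im[v,240:282].mean(1);print(v,g.astype(int).tolist())
E
```

```text
blue [250.  127.9] [246 123  10  11  96] [ 0.5252 -0.3886  0.048 ]
blue [268.9 128. ] [264 123  11  11 112] [ 0.5458 -0.3867  0.048 ]
blue [251.7 210.4] [248 202   9  18 138] [ 0.5359 -0.4848  0.048 ]
blue [268.5 210.5] [265 202   8  18 134] [ 0.5559 -0.4829  0.048 ]
brown [259.7 170.4] [256 136   8  72 537] [ 0.5405 -0.4348  0.049 ] [ 0.5366 -0.3962  0.049 ] [ 0.5451 -0.4804  0.049 ]
h top end (array([ 0.53710454, -0.39702386,  0.04482147]), np.float64(0.0010484246320494372)) mid (array([ 0.54194173, -0.43749832,  0.04149299]), np.float64(0.002930257528725858))
98 [163, 162, 162, 160, 161, 161, 162, 162, 159, 156, 155, 154, 156, 162, 164, 163, 166, 170, 173, 172, 171, 169, 170, 167, 164, 164, 162, 162, 161, 160, 161, 160, 161, 161, 162, 162, 163, 163, 163, 165, 165, 165]
108 [163, 164, 164, 164, 165, 165, 164, 164, 165, 163, 162, 161, 163, 164, 162, 160, 165, 170, 172, 171, 171, 170, 168, 165, 163, 161, 159, 158, 158, 158, 159, 159, 158, 155, 152, 144, 117, 86, 78, 80, 80, 80]
228 [133, 132, 130, 130, 130, 130, 131, 130, 128, 127, 126, 127, 128, 131, 133, 135, 138, 148, 159, 162, 162, 160, 158, 149, 139, 137, 136, 135, 135, 135, 134, 129, 127, 125, 127, 123, 102, 72, 63, 64, 65, 75]
236 [128, 129, 130, 132, 134, 137, 141, 146, 148, 152, 152, 153, 154, 154, 153, 155, 156, 158, 164, 164, 164, 164, 162, 158, 153, 154, 154, 154, 153, 151, 149, 145, 141, 139, 137, 134, 132, 131, 129, 128, 130, 132]
```

>>> {"op": "servo_tool", "data": {"rows": [[[0, 0, 0, 0.002, 0.003, 0.035, 1], [0, 0, 0, 0, 0, 0.04, 1], [0, 0, 0, 0, 0, 0.04, 1], [0, 0, 0, 0, 0, 0.035, 1], [0, 0, 0, 0, 0, 0.02, 1], [0, 0, 0, 0, 0, 0.013, 1], [0, 0, 0, 0, 0, 0, 1]]]}}

```text
t: 2.45
tcp_pos: [0.5358, -0.4389, 0.0427]
tool_rot: [0.675, 0.738, 0.0, -0.003]
force: [0.2, 0.0, 0.2]
finger_gap: 1.001
gripper_force: 0.0
```

>>> {"op": "servo_tool", "data": {"rows": [[[0, 0, 0, 0, 0, 0, -0.3], [0, 0, 0, 0, 0, 0, -0.6], [0, 0, 0, 0, 0, 0, -1], [0, 0, 0, 0, 0, 0, -1], [0, 0, 0, 0, 0, 0, -1], [0, 0, 0, 0, 0, 0, -1], [0, 0, 0, 0, 0, 0, -1], [0, 0, 0, 0, 0, 0, -1]]], "squeeze": 60}}

```text
t: 3.12
tcp_pos: [0.54, -0.44, 0.0486]
tool_rot: [0.674, 0.739, 0.0, 0.001]
force: [-0.3, 2.1, 7.7]
finger_gap: 0.001
gripper_force: 13.2
```

```bash
python3 - <<'E'
from h import *
s=manip.sense();print(s["t"],s["tcp_pos"],s["force"],s["finger_gap"],s["gripper_force"])
a=manip.snapshot("scene");b=manip.snapshot("wrist");cv2.imwrite("pics/s2.png",a);cv2.imwrite("pics/w2.png",b)
c=np.hstack([cv2.resize(a[160:300,220:370],(400,373),interpolation=cv2.INTER_CUBIC),cv2.resize(b[40:320,100:400],(400,373))]);cv2.imwrite("pics/c2.png",c)
E
```

```text
3.1167 [ 0.5399865  -0.43998251  0.0485505 ] [-0.30441328  2.14734661  7.68470999] 0.0009466558276671935 13.224524322431535
```

View pics/c2.png

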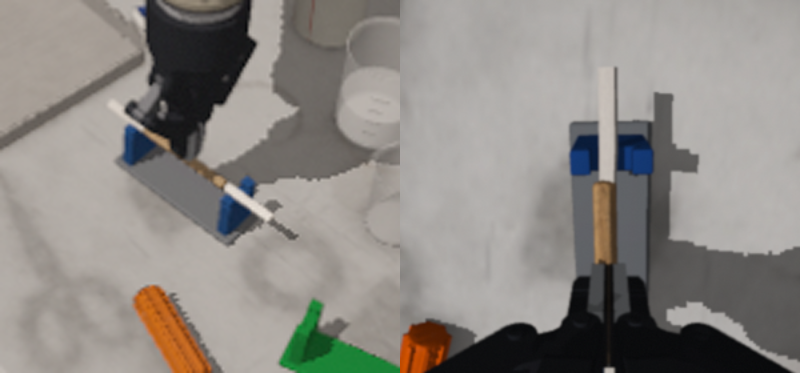

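```bash
python3 - <<'E'
from h import *
w=manip.camera_info("wrist");s=manip.camera_info("scene")
b=cv2.imread("pics/w2.png");a=cv2.imread("pics/s2.png")
for n,im,roi in(("w",b,(225,75,300,260)),("s",a,(255,190,340,260))):
    x0,y0,x1,y1=roi;h=cv2.cvtColor(im,cv2.COLOR_BGR2HSV);m=cv2.inRange(h,(8,60,50),(28,255,255));z=0*m;z[y0:y1,x0:x1]=m[y0:y1,x0:x1]
    k,l,st,c=cv2.connectedComponentsWithStats(z);print(n,[(c[i].round(1).tolist(),st[i].tolist()) for i in range(1,k) if st[i,4]>8])
print("tip",tri(w,(256,90.3),s,(261.3,198.7)),"tip@z45",onplane(w,256,90.3,.045))
for z in(.03,.045,.06,.075): print(z,proj(w,np.array([.54,-.438,z])),proj(w,np.array([.5365,-.3975,z])),proj(s,np.array([.5365,-.3975,z])))
c=np.hstack([cv2.resize(a[190:260,250:335],(400,330),interpolation=cv2.INTER_CUBIC),cv2.resize(b[80:384,180:340],(316,600))[:330] if 0 else cv2.resize(b[150:300,165:347],(400,330),interpolation=cv2.INTER_CUBIC)]);cv2.imwrite("pics/c3.png",c)
E
```

```text
w [([253.1, 206.7], [244, 176, 19, 63, 1061])]
s [([279.8, 212.5], [274, 208, 14, 12, 43]), ([297.4, 224.6], [289, 220, 16, 11, 59])]
tip (array([ 0.53198787, -0.35491102,  0.04093271]), np.float64(0.001813254495892847)) tip@z45 [ 0.53131854 -0.35441248  0.045     ]
0.03 [257.43743724 235.04361265] [257.99859266 170.83828774] [274.85538028 212.10886299]
0.045 [257.61721496 246.78337739] [258.24771157 177.60595555] [275.09901072 207.62478597]
0.06 [257.83016362 260.70153905] [258.54816515 185.77452669] [275.34729613 203.04369426]
0.075 [258.08615902 277.45113126] [258.91753035 195.82611519] [275.60034743 198.36281005]
```

View pics/c3.png

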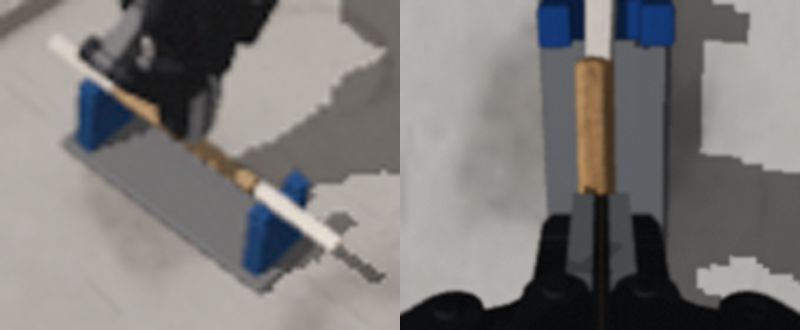

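```bash
python3 - <<'E'
from h import *
w=manip.camera_info("wrist");s=manip.camera_info("scene")
for x in(.52,.53,.54):
  for z in(.03,.045,.06):
    p=proj(s,np.array([x,-.44,z]));q=proj(w,np.array([x,-.429,z]))
    print(x,z,"scene crop",((p-[250,190])*[400/85,330/70]).round(),"wrist crop",((q-[165,150])*[400/182,2.2]).round())
E
```

```text
0.52 0.03 scene crop [151. 177.] wrist crop [134. 152.]
0.52 0.045 scene crop [153. 156.] wrist crop [128. 175.]
0.52 0.06 scene crop [154. 134.] wrist crop [122. 203.]
0.53 0.03 scene crop [168. 166.] wrist crop [170. 155.]
0.53 0.045 scene crop [169. 145.] wrist crop [168. 178.]
0.53 0.06 scene crop [171. 123.] wrist crop [165. 206.]
0.54 0.03 scene crop [184. 155.] wrist crop [206. 158.]
0.54 0.045 scene crop [186. 134.] wrist crop [207. 182.]
0.54 0.06 scene crop [188. 112.] wrist crop [208. 210.]
```

The fingertips shut on top of the spatula: the gap is 0, there is a 7.7 N upward force, and the views put the tips at about z = 0.05. So the tips don't reach 19 mm below the reported TCP height. I'll lift, open, go lower and close again.

>>> {"op": "servo_tool", "data": {"rows": [[[0, 0, 0, 0, 0, -0.02, -1], [0, 0, 0, 0, 0, 0, 0.5], [0, 0, 0, 0, 0, 0, 0.5], [0, 0, 0, 0, 0, 0, 0.5], [0, 0, 0, 0, 0, 0, 0.5], [0, 0, 0, 0, 0, 0, 0.5], [0, 0, 0, 0, 0, 0, 0.5]]]}}

```text
t: 3.8
tcp_pos: [0.5384, -0.4392, 0.0653]
tool_rot: [0.674, 0.739, 0.0, -0.001]
force: [-0.4, 0.6, -0.1]
finger_gap: 0.751
gripper_force: 0.0
```

```bash
python3 - <<'E'
from h import *
s=manip.sense();print(s["t"],s["tcp_pos"],s["force"],s["finger_gap"])
a=manip.snapshot("scene");b=manip.snapshot("wrist");cv2.imwrite("pics/s3.png",a);cv2.imwrite("pics/w3.png",b)
w=manip.camera_info("wrist")
for P in((.541,-.438,.045),(.541,-.429,.06)): print(proj(w,np.array(P)))
c=np.hstack([cv2.resize(a[190:260,250:335],(400,330),interpolation=cv2.INTER_CUBIC),cv2.resize(b[80:384,70:440],(400,330))]);cv2.imwrite("pics/c4.png",c)
E
```

```text
3.8 [ 0.53841274 -0.43919107  0.06528811] [-0.4104183   0.58609342 -0.09758223] 0.7509038562961475
[261.43958353 234.87103766]
[263.44551242 232.26910861]
```

View pics/c4.png

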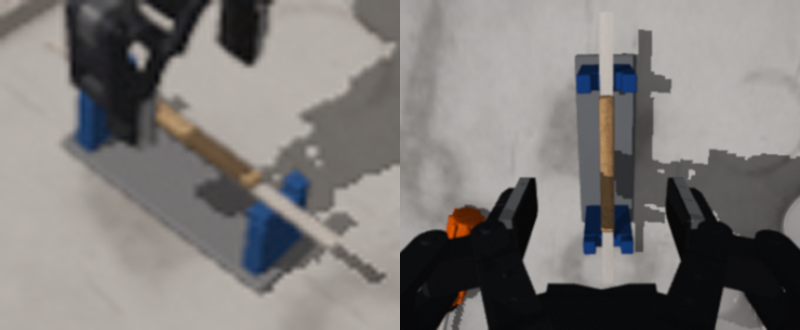

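The spatula is still seated in the notches, at column 607 between the open fingers. Now I'll go lower.

>>> {"op": "servo_tool", "data": {"rows": [[[0, 0, 0, 0.001, 0.001, 0.02, 0.5], [0, 0, 0, 0, 0, 0.012, 0.5], [0, 0, 0, 0, 0, 0.002, 0.3], [0, 0, 0, 0, 0, 0, 0.0], [0, 0, 0, 0, 0, 0, -0.4], [0, 0, 0, 0, 0, 0, -0.7], [0, 0, 0, 0, 0, 0, -1], [0, 0, 0, 0, 0, 0, -1]]], "squeeze": 60}}

```text
t: 4.57
tcp_pos: [0.5402, -0.439, 0.0332]
tool_rot: [0.674, 0.739, -0.0, 0.001]
force: [1.1, 0.4, 2.5]
finger_gap: 0.076
gripper_force: 59.0
```

>>> {"op": "servo_tool", "data": {"rows": [[[0, 0, 0, 0, 0, 0, -1], [0, 0, 0, 0, 0, 0, -1], [0, 0, 0, 0, 0, 0, -1]]]}}

```text
t: 4.82
tcp_pos: [0.5402, -0.439, 0.0332]
tool_rot: [0.674, 0.739, -0.0, 0.001]
force: [-0.8, -0.3, 3.1]
finger_gap: 0.079
gripper_force: 59.2
```

>>> {"op": "servo_tool", "data": {"rows": [[[0, 0, 0, 0, 0, -0.01, -1], [0, 0, 0, 0, 0, -0.03, -1], [0, 0, 0, 0, 0, -0.035, -1], [0, 0, 0, 0, 0, -0.025, -1], [0, 0, 0, 0, 0, 0, -1], [0, 0, 0, 0, 0, 0, -1]]]}}

```text
t: 5.32
tcp_pos: [0.5404, -0.4392, 0.1347]
tool_rot: [0.674, 0.739, -0.0, 0.002]
force: [-0.1, 0.1, -0.4]
finger_gap: 0.076
gripper_force: 58.7
```

```bash
python3 - <<'E'
from h import *
import pickle
s=manip.sense();print(s["t"],s["tcp_pos"],s["tool_rot"],s["force"],s["finger_gap"],s["gripper_force"])
a=manip.snapshot("scene");b=manip.snapshot("wrist");t=manip.snapshot("top");pickle.dump((manip.camera_info("wrist"),s),open("w4.pkl","wb"))
for n,i in zip("swt",(a,b,t)):cv2.imwrite(f"pics/{n}4.png",i)
top=manip.camera_info("top");sc=manip.camera_info("scene")
P=s["tcp_pos"];print(proj(top,P),proj(sc,P))
u,v=proj(sc,P).astype(int);u2,v2=proj(top,P).astype(int)
print(u,v,u2,v2)
c=np.zeros((600,800,3),np.uint8)
c[:300,:400]=cv2.resize(a[v-45:v+45,u-60:u+60],(400,300),interpolation=cv2.INTER_CUBIC);c[:300,400:]=cv2.resize(b,(400,300))
c[300:,:400]=cv2.resize(t[v2-45:v2+45,u2-90:u2+30],(400,300),interpolation=cv2.INTER_CUBIC);c[300:,400:]=cv2.resize(a[60:60+192,140:396],(400,300),interpolation=cv2.INTER_CUBIC);cv2.imwrite("pics/c5.png",c)
E
```

```text
5.3167 [ 0.54043885 -0.43921364  0.13468532] [ 6.73937903e-01  7.38785230e-01 -2.10259397e-04  2.01086737e-03] [-0.1423517   0.08202889 -0.42382018] 0.07602548202851948 58.661699295043945
[277.77072319 184.09297102] [291.92726334 189.27594327]
291 189 277 184
```

View pics/c5.png

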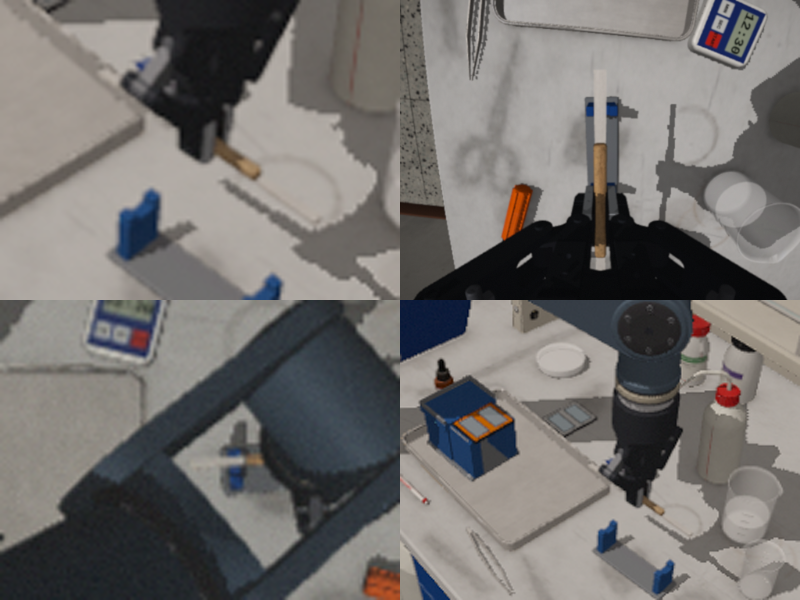

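The spatula is held level. Its tip is at top-image (244,188) and wrist-image (256,90), and its tail end at scene (327,210). The scene view now shows the stand clearly, with the orange holder at crop (485,422).

```bash
python3 - <<'E'
from h import *
import pickle
w,st=pickle.load(open("w4.pkl","rb"));top=manip.camera_info("top");sc=manip.camera_info("scene")
print("tip tri",tri(top,(244,187.9),w,(256,89.6)))
for nm,px,y in(("brownend",(307.5,196.5),-.480),("tail",(327,210),-.5245)):
    o,d=px2ray(sc,*px);print(nm,o+d*(y-o[1])/d[1])
def om(im,roi,lo,hi):
    x0,y0,x1,y1=roi;m=cv2.inRange(cv2.cvtColor(im,cv2.COLOR_BGR2HSV),lo,hi);z=0*m;z[y0:y1,x0:x1]=m[y0:y1,x0:x1]
    cs,_=cv2.findContours(z,cv2.RETR_EXTERNAL,cv2.CHAIN_APPROX_NONE);c=max(cs,key=cv2.contourArea);return c
s=cv2.imread("pics/s4.png");c=om(s,(150,100,240,190),(3,110,60),(20,255,255))
q=cv2.approxPolyDP(cv2.convexHull(c),4,True)[:,0];print("scene orange",q.tolist())
ct=((149.5,182.5),(171.5,182.5),(149.5,211),(171.5,211))
for p in ct:
    P=onplane(top,*p,.085);i=np.argmin(np.linalg.norm(q-proj(sc,P),axis=1));print(p,P.round(4),proj(sc,P).round(1),q[i],[x if np.isscalar(x) else x.round(4) for x in tri(top,p,sc,q[i])])
E
```

```text
tip tri (array([ 0.52974386, -0.35205572,  0.13069335]), np.float64(0.0010258415369026963))
brownend [ 0.5430996  -0.48        0.14581953]
tail [ 0.55323809 -0.5245      0.13794233]
scene orange [[211, 136], [189, 150], [174, 139], [196, 126]]
(149.5, 182.5) [ 0.5438 -0.0986  0.085 ] [197.7 124.9] [196 126] [array([ 0.5424, -0.0965,  0.081 ]), np.float64(0.004318588099159943)]
(171.5, 182.5) [ 0.5447 -0.1577  0.085 ] [212.1 136.7] [211 136] [array([ 0.5434, -0.1575,  0.0878]), np.float64(0.002555313032159883)]
(149.5, 211) [ 0.4675 -0.1011  0.085 ] [172.2 138.3] [174 139] [array([ 0.4694, -0.1016,  0.0822]), np.float64(0.004299842484620159)]
(171.5, 211) [ 0.4685 -0.1599  0.085 ] [186.2 150.8] [189 150] [array([ 0.4712, -0.1622,  0.0875]), np.float64(0.006624330844798044)]
```

>>> {"op": "servo_tool", "data": {"rows": [[[0, 0, 4.5, 0, 0, 0, -1], [0, 0, 0, 0.02, -0.004, 0, -1], [0, 0, 0, 0.035, -0.007, 0, -1], [0, 0, 0, 0.035, -0.007, 0, -1], [0, 0, 0, 0.035, -0.007, 0, -1], [0, 0, 0, 0.025, -0.004, 0, -1], [0, 0, 0, 0.009, -0.002, 0.01, -1], [0, 0, 0, 0, 0, 0.025, -1]]]}}

```text
t: 6.13
tcp_pos: [0.5065, -0.2771, 0.0981]
tool_rot: [0.702, 0.713, 0.0, 0.0]
force: [0.3, 0.3, -0.1]
finger_gap: 0.076
gripper_force: 58.7
```

>>> {"op": "servo_tool", "data": {"rows": [[[0, 0, 0, 0, 0, 0.025, -1], [0, 0, 0, 0, 0, 0.02, -1], [0, 0, 0, 0, 0, 0.005, -1], [0, 0, 0, 0, 0, 0, -1], [0, 0, 0, 0, 0, 0, -1]]]}}

```text
t: 6.55
tcp_pos: [0.5064, -0.2798, 0.0467]
tool_rot: [0.703, 0.712, -0.0, -0.001]
force: [1.0, 0.2, -0.7]
finger_gap: 0.077
gripper_force: 58.7
```

```bash
python3 - <<'E'
from h import *
import pickle
s=manip.sense();print(s["t"],s["tcp_pos"],s["tool_rot"],np.degrees(2*np.arctan2(s["tool_rot"][1],s["tool_rot"][0])),s["force"],s["finger_gap"])
a=manip.snapshot("scene");b=manip.snapshot("wrist");t=manip.snapshot("top");pickle.dump((manip.camera_info("wrist"),s),open("w5.pkl","wb"))
for n,i in zip("swt",(a,b,t)):cv2.imwrite(f"pics/{n}5.png",i)
w=manip.camera_info("wrist")
for P in((.507,-.194,.058),(.506,-.16,.085),(.506,-.16,.08)): print(P,proj(w,np.array(P)))
c=np.zeros((600,800,3),np.uint8)
c[:300,:400]=cv2.resize(b[40:280,96:416],(400,300));c[:300,400:]=cv2.resize(a[90:210,140:300],(400,300),interpolation=cv2.INTER_CUBIC)
c[300:,:400]=cv2.resize(t[150:240,110:230],(400,300),interpolation=cv2.INTER_CUBIC);cv2.imwrite("pics/c6.png",c)
E
```

```text
6.55 [ 0.50635217 -0.27975494  0.04669337] [ 7.02507405e-01  7.11676038e-01 -5.50868030e-05 -7.48736808e-04] 90.74292571142277 [ 0.97614376  0.17454348 -0.65988612] 0.07655629595670829
(0.507, -0.194, 0.058) [260.20950952  87.97290051]
(0.506, -0.16, 0.085) [260.20105806 -25.89214109]
(0.506, -0.16, 0.08) [259.97768692 -19.89787762]
```

View pics/c6.png

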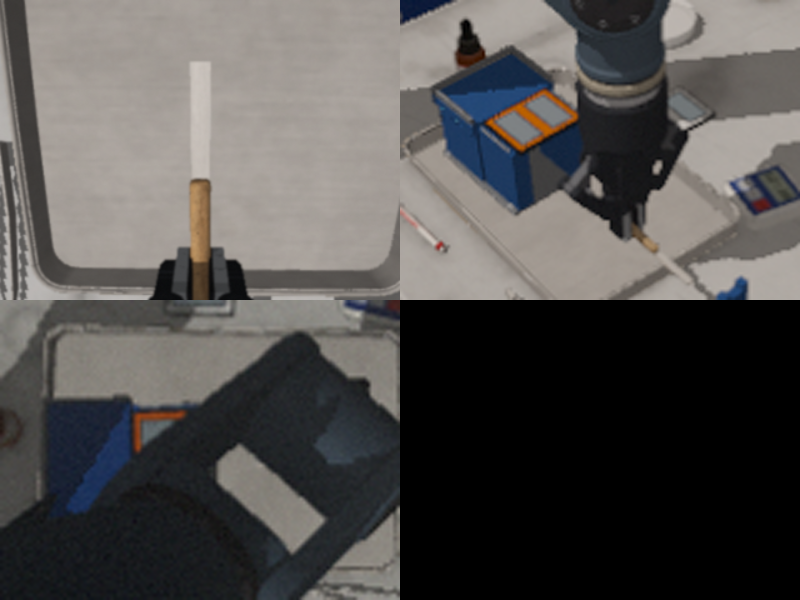

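>>> {"op": "servo_tool", "data": {"rows": [[[0, 0, 0, 0.012, 0, 0, -1], [0, 0, 0, 0.015, 0, 0, -1], [0, 0, 0, 0.015, 0, 0, -1], [0, 0, 0, 0.009, 0, 0, -1], [0, 0, 0, 0, 0, -0.008, -1], [0, 0, 0, 0, 0, -0.008, -1], [0, 0, 0, 0, 0, -0.003, -1], [0, 0, 0, 0, 0, 0, -1]]]}}

```text
t: 7.37
tcp_pos: [0.5072, -0.23, 0.0678]
tool_rot: [0.702, 0.712, 0.0, 0.002]
force: [0.7, -0.2, 0.6]
finger_gap: 0.078
gripper_force: 58.7
```

>>> {"op": "servo_tool", "data": {"rows": [[[0, 0, 0, 0, 0, -0.003, -1], [0, 0, 0, 0, 0, -0.004, -1], [0, 0, 0, 0, 0, -0.004, -1], [0, 0, 0, 0.001, 0, -0.004, -1], [0, 0, 0, 0.001, 0, -0.004, -1], [0, 0, 0, 0, 0, 0, -1]]]}}

```text
t: 7.87
tcp_pos: [0.5062, -0.227, 0.086]
tool_rot: [0.702, 0.712, 0.0, 0.001]
force: [-0.2, -0.6, -0.4]
finger_gap: 0.076
gripper_force: 58.6
```

```bash
python3 - <<'E'
from h import *
s=manip.sense();print(s["t"],s["tcp_pos"],s["force"],s["ft_torque"])
a=manip.snapshot("scene");cv2.imwrite("pics/s6.png",a)
cv2.imwrite("pics/c7.png",cv2.resize(a[80:200,150:310],(800,600),interpolation=cv2.INTER_CUBIC))
E
```

```text
7.8667 [ 0.50621642 -0.22701533  0.08604591] [-0.19063146 -0.63721366 -0.43450961] [-0.03350874 -0.0308224   0.01507161]
```

View pics/c7.png

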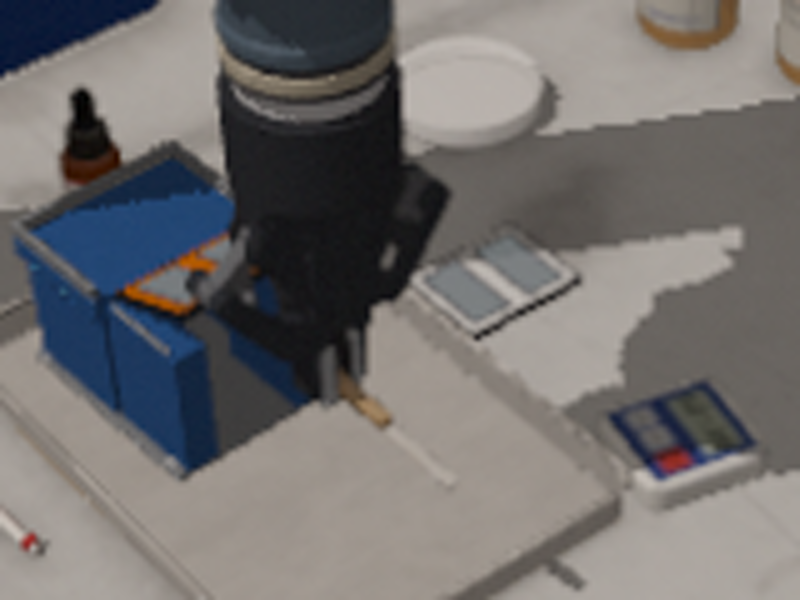

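The holder is rising on the blade: the ledge tops at (160,325) are exposed, and the orange face is tilted near (190,280). I'll continue along the arc.

>>> {"op": "servo_tool", "data": {"rows": [[[0, 0, 0, 0.0028, 0, -0.0055, -1], [0, 0, 0, 0.0034, 0, -0.0052, -1], [0, 0, 0, 0.0042, 0, -0.0046, -1], [0, 0, 0, 0.0047, 0, -0.004, -1], [0, 0, 0, 0.0053, 0, -0.0033, -1], [0, 0, 0, 0.0057, 0, -0.0025, -1], [0, 0, 0, 0.003, 0, -0.001, -1], [0, 0, 0, 0.003, 0, -0.0007, -1]]]}}

```text
t: 8.58
tcp_pos: [0.5055, -0.1941, 0.1123]
tool_rot: [0.702, 0.712, 0.0, 0.0]
force: [-0.7, -0.8, 0.2]
finger_gap: 0.075
gripper_force: 58.7
```

>>> {"op": "servo_tool", "data": {"rows": [[[0, 0, 0, 0.003, 0, -0.0005, -1], [0, 0, 0, 0.003, 0, -0.0005, -1], [0, 0, 0, 0.003, 0, 0, -1], [0, 0, 0, 0.003, 0, 0, -1], [0, 0, 0, 0.003, 0, 0, -1], [0, 0, 0, 0.003, 0, 0, -1], [0, 0, 0, 0.003, 0, 0, -1], [0, 0, 0, 0.003, 0, 0, -1]]]}}

```text
t: 9.25
tcp_pos: [0.5052, -0.1705, 0.113]
tool_rot: [0.702, 0.712, -0.0, -0.0]
force: [0.6, -0.8, 0.5]
finger_gap: 0.075
gripper_force: 58.7
```

```bash
cat >> h.py <<'E'
def white(tag):
    s=manip.sense();print(s["t"],s["tcp_pos"],s["force"].round(2),s["finger_gap"])
    for n,roi in(("scene",(140,90,235,190)),("top",(115,165,190,225)),("wrist",(0,0,512,300))):
        im=manip.snapshot(n);cv2.imwrite(f"pics/{n}_{tag}.png",im);x0,y0,x1,y1=roi
        h=cv2.cvtColor(im,cv2.COLOR_BGR2HSV)
        for nm,lo,hi in(("or",(3,110,50),(20,255,255)),("grey/white",(0,0,110),(180,60,255)),("blue",(100,90,30),(130,255,255))):
            m=cv2.inRange(h,lo,hi);z=0*m;z[y0:y1,x0:x1]=m[y0:y1,x0:x1];k,l,st,c=cv2.connectedComponentsWithStats(z)
            print(n,nm,[(c[i].round().tolist(),st[i].tolist()) for i in range(1,k) if st[i,4]>40][:6])
E
python3 -c "
from h import *
white('a')"
```

```text
9.25 [ 0.50515048 -0.17049842  0.11297932] [ 0.6  -0.83  0.47] 0.07488908888004762
scene or []
scene grey/white [([158.0, 104.0], [140, 90, 40, 32, 805]), ([227.0, 98.0], [214, 90, 21, 18, 231]), ([175.0, 128.0], [162, 120, 27, 17, 245]), ([192.0, 167.0], [140, 120, 95, 70, 3516])]
scene blue [([147.0, 92.0], [140, 90, 20, 9, 97]), ([175.0, 149.0], [153, 118, 41, 56, 896]), ([201.0, 146.0], [183, 131, 32, 30, 367])]
top or []
top grey/white [([178.0, 175.0], [148, 165, 42, 33, 492]), ([181.0, 214.0], [160, 199, 30, 26, 407]), ([131.0, 220.0], [125, 217, 17, 8, 108])]
top blue [([131.0, 209.0], [125, 199, 22, 16, 127])]
wrist or [([256.0, 241.0], [248, 184, 17, 116, 1584])]
wrist grey/white [([84.0, 165.0], [0, 0, 168, 300, 38568]), ([315.0, 150.0], [152, 0, 360, 300, 52983]), ([294.0, 73.0], [273, 31, 43, 87, 3553]), ([426.0, 156.0], [411, 132, 32, 49, 1160]), ([464.0, 157.0], [448, 133, 33, 48, 1085]), ([404.0, 295.0], [395, 289, 18, 11, 136])]
wrist blue [([257.0, 95.0], [169, 0, 177, 204, 11144]), ([414.0, 293.0], [389, 286, 55, 14, 280])]
```

No orange is visible any more, and a white patch has appeared on the deck at scene (175,128). I'll retreat and check.

>>> {"op": "servo_tool", "data": {"rows": [[[0, 0, 0, -0.02, 0, 0, -1], [0, 0, 0, -0.035, 0, 0, -1], [0, 0, 0, -0.035, 0, -0.01, -1], [0, 0, 0, -0.035, 0, -0.015, -1], [0, 0, 0, -0.03, 0.005, -0.01, -1], [0, 0, 0, -0.03, 0.01, 0, -1], [0, 0, 0, -0.02, 0.01, 0, -1], [0, 0, 0, 0, 0, 0, -1]]]}}

```text
t: 10.07
tcp_pos: [0.5349, -0.3816, 0.1488]
tool_rot: [0.704, 0.711, -0.0, 0.004]
force: [0.5, -0.5, -0.1]
finger_gap: 0.076
gripper_force: 58.7
```

```bash
python3 - <<'E'
from h import *
white('b')
c=manip.camera_info("top");sc=manip.camera_info("scene")
def contour(fn,roi):
    im=cv2.imread(fn);x0,y0,x1,y1=roi;m=cv2.inRange(cv2.cvtColor(im,cv2.COLOR_BGR2HSV),(0,0,60),(180,110,255));b=cv2.inRange(cv2.cvtColor(im,cv2.COLOR_BGR2HSV),(100,111,20),(130,255,255))
    return m[y0:y1,x0:x1]
for fn,ci,roi in(("pics/top_b.png",c,(115,175,185,222)),("pics/scene_b.png",sc,(145,110,215,175))):
    im=cv2.imread(fn);h=cv2.cvtColor(im,cv2.COLOR_BGR2HSV)[roi[1]:roi[3]:2,roi[0]:roi[2]:2]
    print(fn)
    for r in h: print(''.join('#' if (100<=p[0]<=130 and p[1]>90) else ('O' if 3<=p[0]<=20 and p[1]>110 else ('.' if p[2]>130 else '-')) for p in r))
E
```

```text
10.0667 [ 0.53492594 -0.3815692   0.14878921] [ 0.46 -0.46 -0.11] 0.07551181425537772
scene or [([168.0, 113.0], [163, 109, 11, 8, 50])]
scene grey/white [([190.0, 141.0], [140, 90, 95, 100, 5953]), ([179.0, 127.0], [165, 117, 29, 20, 287])]
scene blue [([147.0, 92.0], [140, 90, 20, 9, 97]), ([185.0, 145.0], [153, 112, 62, 62, 1542])]
top or []
top grey/white [([162.0, 174.0], [126, 165, 64, 32, 1117]), ([147.0, 203.0], [137, 191, 15, 20, 74]), ([132.0, 220.0], [125, 217, 19, 8, 115])]
top blue [([141.0, 203.0], [124, 181, 47, 34, 387]), ([162.0, 186.0], [152, 182, 22, 8, 141])]
wrist or [([256.0, 239.0], [248, 184, 17, 116, 1638])]
wrist grey/white [([241.0, 135.0], [0, 0, 512, 300, 107401]), ([394.0, 79.0], [385, 69, 19, 20, 246]), ([414.0, 104.0], [397, 79, 36, 52, 784]), ([6.0, 90.0], [0, 82, 12, 19, 105]), ([388.0, 97.0], [379, 88, 19, 19, 248]), ([9.0, 109.0], [1, 99, 15, 18, 82])]
wrist blue [([400.0, 99.0], [365, 64, 75, 73, 1578]), ([271.0, 202.0], [265, 190, 14, 24, 277]), ([245.0, 205.0], [243, 193, 5, 23, 74])]
pics/top_b.png
------.............................
------....
[... 1322 characters left out ...]
###############-
------#####--##-##---#############-
----.--###########----############-
--.----#######-#####---###########-
.------########--####----##########
-----..#########--####----#########
----...###########-####---#########
--....--###########-###---#########
.......--###############---########
........--##############----#######
.........--#############-----######
..........--############-------####
............-###########--------#-.
.............--#########---------..
..............--########-------....
...............--#######-----......
................--######----.......
.................--######-.........
..................-.-##-...........
....................--.............
```

```bash
python3 - <<'E'
from h import *
c=manip.camera_info("top");sc=manip.camera_info("scene")
for fn,ci,roi in(("pics/top_b.png",c,(126,180,172,216)),("pics/scene_b.png",sc,(152,112,208,146))):
    im=cv2.imread(fn);h=cv2.cvtColor(im,cv2.COLOR_BGR2HSV);m=cv2.inRange(h,(0,0,30),(180,85,255));z=0*m;x0,y0,x1,y1=roi;z[y0:y1,x0:x1]=m[y0:y1,x0:x1]
    for y in range(y0,y1,2): print(' '.join('%3d'%v for v in h[y,x0:x1:2,1]), '|' ,' '.join('%3d'%v for v in h[y,x0:x1:2,2]))
# expected corners for flat plate centred d beyond step (stand frame yaw 1.5deg)
ps=np.radians(1.5);S=np.array([.507,-.0985])
for d in(.02,.03):
    for n,ci in(("top",c),("scene",sc)):
        print(d,n,[proj(ci,np.r_[S+np.array([[np.cos(ps),-np.sin(ps)],[np.sin(ps),np.cos(ps)]])@[a,d+b],.09]).round(1).tolist() for a,b in((-.038,-.03),(.038,-.03),(.038,.03),(-.038,.03))])
E
```

```text
18  11  35  36  43  47  32  50  57  44  59  82  18  21  23  23  20  18  22  26  14  16  20 |  56  45  51  50  53  49  48  51  54  52  52  50 143 143 146 142 138 140 137 120  94 115 138
110 107 110  96 132 118 101 110 105  88 102 104  95  69  71  98 112 105 111 116 133 157  87 |  58  55  51  56  52  56  58  58  56  52  45  44  51  52  54  96  91  90  94  97  92  91  44
109 111   9   3  10   6  15   7   9   9   6   6  13  68 146 169 166 156 162 165 151 161  85 |  54  55  60  77  80  79  84  77  83  84  80  80  77  41  63  92  92  95  96  93  96  95  42
120 107   8   4   4  11  10  14  25  14  18  22   6  68 163 162 167 159 166 168 171 159 113 |  53  55  68  57  68  69  74  74  71  75  86  80  83  41  97  93  96  98  95  94  91  96  43
118 103   7  19  24  23  23  24  19  27  27  21   6  72 147 141 137 133 150 144 164 142 136 |  56  57  72  67  96  98  99  94  93  96 103  84  83  39  73  67  67  69  73  78  76  79  58
108 113   7  15  21  23  23  20  26  33  30  23  10   7  23  59  69  61  64  70  28  22  29 |  59  54  72  68  96 102  98 100  99 102 102  87 102  38  45  43  48  46  52  
[... 5688 characters left out ...]
 179 178 156  17   8  12  53 180 176 170 178 177 180 180 177 |  86  98  98  61  82  96  95  93  96  66 103 109 118 118 116 108  60  63  64  62  61  61  63  73  95  95  95  95
 31  29  29 145 176 172 172 182 178 177 176 160  34 175 181 179 175  67   4   4   8 138 181 170 179 180 175 179 |  99  98  96  67  61  95  95  94  83  72  94  99 105 111 117 117 121  76  62  63  63  61  62  69  94  95  96  94
0.02 top [[152.2, 210.3], [152.4, 181.8], [130.0, 182.1], [129.7, 210.6]]
0.02 scene [[174.5, 138.2], [200.1, 124.8], [185.9, 113.6], [160.7, 126.2]]
0.03 top [[148.5, 210.4], [148.7, 181.9], [126.3, 182.1], [126.0, 210.6]]
0.03 scene [[172.1, 136.1], [197.7, 122.9], [183.7, 111.7], [158.5, 124.3]]
```

The plate edges match a flat, white-up holder centred about 20 mm beyond the step in both views (top columns 130–152, scene near corner (175,138)). Next I'll put the spatula back.

>>> {"op": "servo_tool", "data": {"rows": [[[0, 0, -4.6, 0, 0, 0, -1], [0, 0, 0, -0.02, 0, 0, -1], [0, 0, 0, -0.0275, 0, 0.02, -1], [0, 0, 0, -0.01, 0, 0.035, -1], [0, 0, 0, 0, 0, 0.025, -1], [0, 0, 0, 0, 0, 0.005, -1], [0, 0, 0, 0, 0, 0, -1], [0, 0, 0, 0, 0, 0, -1]]]}}

```text
t: 10.88
tcp_pos: [0.5384, -0.4315, 0.0636]
tool_rot: [0.673, 0.74, 0.0, -0.0]
force: [0.5, 0.3, 0.7]
finger_gap: 0.075
gripper_force: 58.7
```

```bash
python3 - <<'E'
from h import *
s=manip.sense();r=s["tool_rot"];print(s["t"],s["tcp_pos"],np.degrees(2*np.arctan2(r[1],r[0])))
w=manip.camera_info("wrist");im=manip.snapshot("wrist");cv2.imwrite("pics/w8.png",im);h=cv2.cvtColor(im,cv2.COLOR_BGR2HSV)
for nm,lo,hi in(("brown",(8,60,50),(28,255,255)),("blue",(100,120,30),(130,255,255))):
    m=cv2.inRange(h,lo,hi);z=0*m;z[60:300,200:320]=m[60:300,200:320];k,l,st,c=cv2.connectedComponentsWithStats(z);print(nm,[(c[i].round(1).tolist(),st[i].tolist()) for i in range(1,k) if st[i,4]>15])
P=s["tcp_pos"];a=np.radians(5.8);u=np.array([-np.sin(a),np.cos(a),0])
print("seat cheeks exp",[proj(w,np.array([.5407,-.4358,.048])+u*.052+np.array([np.cos(a),np.sin(a),0])*e).round(1) for e in(-.012,.012)])
E
```

```text
10.8833 [ 0.53842462 -0.4315425   0.06355998] 95.41752232070372
brown [([255.8, 237.4], [247, 183, 18, 117, 1731])]
blue [([240.0, 165.9], [232, 151, 16, 29, 379]), ([275.5, 164.7], [264, 151, 24, 28, 575])]
seat cheeks exp [array([238.8, 163.7]), array([281.8, 163.4])]
```

>>> {"op": "servo_tool", "data": {"rows": [[[0, 0, 0, -0.007, 0.001, 0, -1], [0, 0, 0, 0, 0, 0.01, -1], [0, 0, 0, 0, 0, 0.01, -1], [0, 0, 0, 0, 0, 0.005, -1], [0, 0, 0, 0, 0, 0.003, -1], [0, 0, 0, 0, 0, 0, -1], [0, 0, 0, 0, 0, 0, -1]]]}}

```text
t: 11.52
tcp_pos: [0.5397, -0.4394, 0.0345]
tool_rot: [0.673, 0.739, 0.0, -0.0]
force: [0.0, 0.3, -0.2]
finger_gap: 0.08
gripper_force: 58.7
```

>>> {"op": "servo_tool", "data": {"rows": [[[0, 0, 0, 0, 0, 0.0015, -1], [0, 0, 0, 0, 0, 0, -1], [0, 0, 0, 0, 0, 0, -0.7], [0, 0, 0, 0, 0, 0, -0.4], [0, 0, 0, 0, 0, 0, 0], [0, 0, 0, 0, 0, 0, 0.4], [0, 0, 0, 0, 0, 0, 0.5], [0, 0, 0, 0, 0, 0, 0.5]]]}}

```text
t: 12.18
tcp_pos: [0.5399, -0.4396, 0.0336]
tool_rot: [0.673, 0.739, 0.0, 0.0]
force: [-0.6, 0.1, -0.1]
finger_gap: 0.747
gripper_force: 0.0
```

>>> {"op": "servo_tool", "data": {"rows": [[[0, 0, 0, 0, 0, 0, 0.5], [0, 0, 0, 0, 0, -0.01, 0.5], [0, 0, 0, 0, 0, -0.03, 0.5], [0, 0, 0, 0, 0, -0.04, 0.5], [0, 0, 0, 0, 0, -0.04, 0.5], [0, 0, 0, 0, 0, -0.04, 0.5], [0, 0, 0, 0, 0, -0.035, 0.5], [0, 0, 0, 0, 0, 0, 0.5]]]}}

```text
t: 12.85
tcp_pos: [0.5434, -0.4432, 0.2395]
tool_rot: [0.673, 0.739, -0.001, 0.009]
force: [0.4, -1.4, 1.1]
finger_gap: 0.752
gripper_force: 0.0
```

>>> {"op": "servo_tool", "data": {"rows": [[[0, 0, 0, 0, 0, 0, 0.5], [0, 0, 0, 0, 0, 0, 0.5], [0, 0, 0, 0, 0, 0, 0.5]]]}}

```text
t: 13.1
tcp_pos: [0.539, -0.4386, 0.2268]
tool_rot: [0.673, 0.739, 0.0, -0.002]
force: [0.2, -1.0, -1.1]
finger_gap: 0.753
gripper_force: 0.0
```

```bash
python3 - <<'E'
from h import *
s=manip.sense();print(s["t"],s["tcp_pos"],s["force"].round(2))
w=manip.camera_info("wrist");im=manip.snapshot("wrist");cv2.imwrite("pics/w9.png",im);h=cv2.cvtColor(im,cv2.COLOR_BGR2HSV);sc=manip.camera_info("scene")
def cc(h,lo,hi,r):
    m=cv2.inRange(h,lo,hi);z=0*m;x0,y0,x1,y1=r;z[y0:y1,x0:x1]=m[y0:y1,x0:x1];k,l,st,c=cv2.connectedComponentsWithStats(z);return [(c[i].round(1),st[i]) for i in range(1,k) if st[i,4]>15]
for c,st in cc(h,(8,60,50),(28,255,255),(235,90,285,260)): print("brown",c,st,onplane(w,c[0],st[1],.049).round(4),onplane(w,c[0],st[1]+st[3],.049).round(4))
for c,st in cc(h,(100,120,30),(130,255,255),(235,90,285,260)): print("blue",c,st,onplane(w,*c,.048).round(4))
a=manip.snapshot("scene");cv2.imwrite("pics/s9.png",a)
for c,st in cc(cv2.cvtColor(a,cv2.COLOR_BGR2HSV),(5,60,60),(28,255,255),(255,190,330,260)): print("scene brown",c,st)
for c,st in cc(cv2.cvtColor(a,cv2.COLOR_BGR2HSV),(0,0,50),(180,60,255),(160,116,200,138)): print("scene plate",c,st)
E
```

```text
13.1 [ 0.53898559 -0.43855218  0.22683113] [ 0.16 -0.97 -1.07]
brown [257.  172.6] [254 137   7  72 499] [ 0.5347 -0.3958  0.049 ] [ 0.5427 -0.4798  0.049 ]
blue [248.6 129.1] [245 124   8  11  84] [ 0.5248 -0.3883  0.048 ]
blue [267.3 129.1] [262 124  12  11 126] [ 0.5451 -0.3864  0.048 ]
blue [250.  212.8] [247 204   7  18 108] [ 0.5349 -0.4858  0.048 ]
blue [266.5 211.8] [261 204  12  17 166] [ 0.5544 -0.4827  0.048 ]
scene brown [289.2 218.5] [274 207  31  24 160]
scene plate [164.4 118.4] [160 116  14   8  55]
scene plate [179.8 125.7] [162 116  37  22 456]
scene plate [196.4 117.7] [191 116   9   6  31]
scene plate [163.5 134. ] [160 130   9   8  28]
```

The spatula is back between the cheeks: the grip measures 84 mm at the seat height and lies within 2 mm of its original place. Handing in.

```bash
python3 -c "
from station import manip
print(manip.sign_off())"
```

```text
the job is handed in; nothing more can be done
None
```

I tipped the holder over with the spatula; by the camera measurements it lies flat, white side up, about 20 mm beyond the step. The spatula is back in its rest, and I handed the job in at about 13 s; no verdict was shown.

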